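Check the stroke of a second-hand air cylinder

TASK

Take the gauge rod out of its wooden block and push it, blue end up, down the bore of the upright air cylinder until the tight piston inside is fully home and feels solid; hold it pressed there with about 20 N for a second, and never with more than 30 N. Then let go of the rod, leaving it standing in the bore, and slide the height marker down until its yellow pointer is level with the red line on the rod. Leave the mug, the can and the wrench alone.

Things in the scene. Friction and masses are not known exactly. Their poses are not given: they have to be found in the camera images.
- rod: Loose steel gauge rod, 14 mm across, 150 mm long, about 0.12 kg; at the start it stands upright in the wooden block. Origin at the centre of its lower end (chamfered), z along the rod to its upper end. Flush blue band, a good place to grip, from 80 to 130 mm above the origin; red line 140 mm above it.
- rod_tip (a point): Centre of the rod's lower end (the body's origin).
- red_line (a point): Middle of the red line round the rod (4 mm high), on the rod's axis, 140 mm above its lower end and 10 mm below its upper end.
- holder: Fixed wooden block, 70 x 70 x 40 mm high, with a blind hole 17 mm wide and 30 mm deep in the middle of its top, in which the rod stands 10 mm above the table. Origin at the centre of its underside.
- stand: Fixed checking stand: green base plate 90 mm (x) by 230 mm (y), 12 mm thick; origin at the centre of its underside. At y = -70 mm stands the air cylinder, a square aluminium body 50 x 50 mm whose top is 92 mm above the table, with the open bore in its top. At y = +70 mm stands the height marker: a fixed black sleeve to 110 mm above the table (30 mm wide at its top), with a sliding stem in it.
- bore_mouth (a point): Centre of the bore's mouth, level with the cylinder's top, 92 mm above the table. The bore is 15.5 mm wide and goes straight down; z up. With the piston home, the piston's flat top lies anywhere from 42 to 74 mm below the mouth, so that the rod then stands 76 to 108 mm out of the bore; as found it lies 10 to 16 mm higher than that.
- piston: Black piston in the bore, 14 mm wide, seen only from above; origin at the centre of its flat top, z up. It is tight: it yields to about 8 N, a little more when pushed faster (40 N per m/s), stays where it is left and carries the rod's weight unmoved. It slides 10 to 16 mm down to a hard stop. Where the stop lies differs from cylinder to cylinder and is not shown.
- pointer_tip (a point): Tip of the marker's yellow pointer, a level bar 6 mm high and 8 mm wide that reaches 60 mm from the marker's stem towards the cylinder; the point is at mid-height of the bar, which is the height to set. As found it is 205 to 225 mm above the table; it can slide down to 150 mm. It ends about 80 mm short of the rod. The slide needs about 5 N either way and stays where it is left.
- knob_top (a point): Centre of the top of the marker's black round knob, 26 mm wide and 26 mm high, on the stem's axis; 38 mm above the pointer's mid-height and rigidly joined to it. Push it down from above, or pinch it. Nothing stands above it.
- mug: Bystander: white mug, 80 mm wide and 95 mm high, loose. Origin at the centre of its underside.
- can: Bystander: can with a red label, 66 mm wide and 110 mm high, loose. Origin at the centre of its underside.
- wrench: Bystander: steel wrench, 180 mm long, lying loose on the table. Origin on its underside.

How it is judged:
On the way, in this order (a step that is already met when the one before it is completed fails the run):
1. the rod is in the cylinder's bore, upright (z of rod_tip in the frame of bore_mouth below -0.02 m and horizontal distance between rod_tip and bore_mouth below 0.005 m and angle between rod's own z axis and vertical below 0.12 rad), for 0.1 s.
2. the rod has driven the piston home and presses it on its stop with over 15 N (all of step 1 and contact force between rod and piston above 15 N), for 0.5 s.
3. the rod stands free in the bore and the pointer is level with its red line (all of step 1 and contact force between the fingers and rod below 0.3 N and distance between rod_tip and piston below 0.004 m and z of red_line in the frame of pointer_tip between -0.004 and 0.004 m), for 0.2 s.
At the end, for the whole second after the job is handed in: The piston has been pressed home, the rod stands released, upright and at rest in the bore on the piston (lower end within 4 mm of the piston's top), and the pointer's mid-height is within 4 mm of the height of the rod's red line (all of step 3 and linear speed of rod below 0.01 m/s); the robot touches nothing.
It fails at once if the rod pressed or knocked against the stand or its cylinder with more than 30 N (contact force between rod and stand above 30 N).
It fails at once if the mug moved by more than 30 mm or tipped over (distance of mug from where it was at the start of the episode above 0.03 m or angle between mug's own z axis and vertical above 0.5 rad).
It fails at once if the can moved by more than 30 mm or tipped over (distance of can from where it was at the start of the episode above 0.03 m or angle between can's own z axis and vertical above 0.5 rad).
It fails at once if the wrench moved by more than 30 mm (distance of wrench from where it was at the start of the episode above 0.03 m).
It also fails if it takes over 64 s, if anything falls off the work surface, if the arm or the gripper's body presses on something with over 40 N, if the wrist force passes 120 N, or if a joint passes its speed limit or range.

ROBOT

A 7-joint arm with a two-finger parallel gripper is mounted at the origin on the work surface. World frame = base frame: x ahead of the robot, y to its left, z up, the work surface at z = 0. Lengths are in m, angles in rad, forces in N, time in s.
With the tool pointing down it reaches from about 0.4 to 0.85 m from the base axis. Payload 10.4 kg.
Tool frame: the origin (TCP) lies between the finger pads; the fingertips stand 11 mm ahead of it and the grasp point (between the pads) lies 8 mm behind it; z points along the fingers, y is the direction in which the jaws open and shut (so a half turn about z gives the same grasp; the last joint's range is limited). The gripper opens to 87 mm and grips with 3 to 60 N. Pads are 19 mm wide; open, the fingers measure 117 mm over their backs; the gripper's body (75 mm by 190 mm) begins 51 mm behind the grasp point.
Start: joints at [1.187, 0.332, -0.065, 1.46, 0.022, 1.35, -0.088], TCP at [0.221, -0.585, 0.234] pointing down, gripper open.
Joint ranges: [-2.6, 2.6], [-0.5, 2.12], [-1.47, 1.34], [0.16, 2.42], [-1.27, 4.41], [0.06, 2.06], [-2.6, 2.6]. Speed limits (rad/s): [2.22, 2.22, 2.79, 2.79, 3.14, 3.14, 3.14].

INTERFACE

Orientations are given as a unit quaternion [x, y, z, w].
In Python, from bench import r, eyes gives the robot as it stands.
- The arm moves only by the shell command python3 -m inch 'ROWS' [FORCE]. ROWS is a JSON object of lists of equal length, an entry for each row: "translation": the shift along the world's x, y, z scaled (see below), a list of three; "rot": the turn, a rotation vector about the world's x, y, z scaled (see below), a list of three; "jaw": the finger opening in mm, from 0 to 87. In form: {"translation": [[tx, ty, tz], ...], "rot": [[ax, ay, az], ...], "jaw": [jaw, ...]}. A call has 1 to 20 rows; each row is the pose to reach, as a shift and turn from the pose measured when the call began; what a row does not reach only later rows make up. The controller multiplies each number of a shift by 100 mm and each number of a turn by 60 degrees. A row lasts 1/10 s, in which the tool goes at most 50 mm and 8.59 degrees, less where a joint would pass 70% of its speed; a pose out of reach is approached as far as the arm can. A call with a number of a shift or a turn outside -1 to 1 is refused whole. A call with a gripper value outside its range is refused whole. The fingers move at their own pace and stop on an object; FORCE is the grip in N (left out, the last holds). Time passes only in rows, so rows that repeat a pose let the fingers close. It gives the time, the measured TCP pose, the force and the opening at its end, in the units of the state.
- r.read_state(): the state, without advancing time (a new reading comes with each control period).
- eyes.camera(name): name is "side" or "top" or "wrist"; returns the picture (400x640x3 uint8, blue, green, red); there is no depth.
- eyes.calibration(name): a dict with "fx", "fy", "cx", "cy" (pixels), "R" (3x3) and "t" (3): a world point X has camera coordinates R X + t; the wrist camera has in their place "hand_eye" (4x4, takes a point from camera to tool coordinates, whose origin is the TCP and whose axes are the flange's). Camera axes: x right, y down, z forward; pixel columns grow to the right and rows downward; lengths in m; the calibration is good to about 2 mm. A picture is of the moment at which its call begins: read the wrist's pose just before it. calibration takes no time and is no camera call.
- r.close_job(): hands the job in, once; it reports no verdict.
The state is a dict: "time": time; "joint_positions": joint angles; "joint_vel": joint speeds; "joint_torque": joint torques, N m; "ee_pos": TCP position; "eef_rot": TCP orientation; "ft_force": force on the tool from outside, world axes, zero at the start; "torque": the same for the moment, N m; "width": finger opening in m.
Only numpy, scipy, OpenCV 4.12 (cv2) and the standard library are available. Lean on these libraries where they do the work, as an engineer would, in place of code of your own. Each camera call takes 0.05 s, during which the arm holds its last target. There are 200 camera calls.

## Working session

There is one attempt and no reset: what is moved stays moved. The work goes in short steps, Python scripts to look and compute and a shell command to move; the robot and the scene stay as the last step left them, time stands still between calls to the robot, and variables do not carry over. Pictures are saved under pics/ and viewed, about 8 in all and at most 12, crops included, and the job is handed in when it is done.

```bash
ls; mkdir -p pics; python3 - <<'E'
from bench import r, eyes
import cv2,numpy as np
for n in ("top","side"):
    cv2.imwrite(f"pics/{n}0.png",eyes.camera(n)); 
    c=eyes.calibration(n); print(n,c)
print(eyes.calibration("wrist")); print(r.read_state())
E
```

```text
pics
top {'fx': 479.9061172177668, 'fy': 479.9061172177668, 'cx': 322.5751052107747, 'cy': 194.32372347531705, 'R': array([[ 2.82343692e-02, -9.99592574e-01,  4.18398329e-03],
       [-9.87202368e-01, -2.85411219e-02, -1.56897704e-01],
       [ 1.56953196e-01,  2.99469495e-04, -9.87605997e-01]]), 't': array([0.07510896, 0.63915563, 1.53971927])}
side {'fx': 451.96267316161163, 'fy': 451.96267316161163, 'cx': 322.17177477564076, 'cy': 201.6979868549688, 'R': array([[ 0.99863325, -0.04974447, -0.01603507],
       [-0.04611704, -0.69429802, -0.71820852],
       [ 0.02459378,  0.71796639, -0.69564316]]), 't': array([-0.60244979,  0.19861965,  1.12690694])}
{'fx': 355.78620128731836, 'fy': 355.78620128731836, 'cx': 313.98605165934333, 'cy': 204.98883680632042, 'hand_eye': array([[-1.45310101e-03, -9.59449589e-01, -2.81876523e-01,
         7.84299316e-02],
       [ 9.99998607e-01, -1.62565702e-03,  3.78310929e-04,
        -4.48709134e-04],
       [-8.21204815e-04, -2.81875581e-01,  9.59450615e-01,
        -1.52238518e-01],
       [ 0.00000000e+00,  0.00000000e+00,  0.00000000e+00,
         1.00000000e+00]])}
{'time': 0.1, 'joint_positions': array([ 1.18740241,  0.33281158, -0.06470823,  1.46085971,  0.02159469,
        1.34989448, -0.08849705]), 'joint_vel': array([ 0.00075069, -0.00128835,  0.00102726, -0.0040511 ,  0.00026651,
       -0.00160024,  0.00073166]), 'joint_torque': array([ 5.36069365e-04, -6.24549866e+01,  2.40869861e-02, -3.90718281e+01,
       -6.14490663e-02,  3.66102043e-02,  8.71212342e-05]), 'ee_pos': array([ 0.22052165, -0.58444749,  0.23283056]), 'eef_rot': array([ 9.83769761e-01,  1.79434247e-01, -1.39036920e-04, -6.23636103e-04]), 'ft_force': array([-0.24262287, -0.12902712, -0.28184948]), 'torque': array([-0.01435788, -0.00778681,  0.00320888]), 'width': 0.0870240659264526}
```

View pics/top0.png

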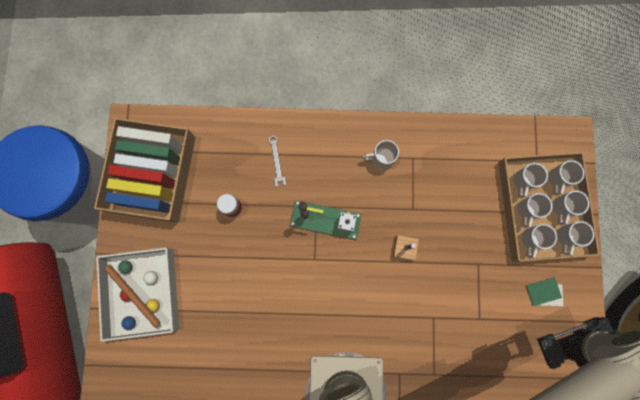

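View pics/side0.png

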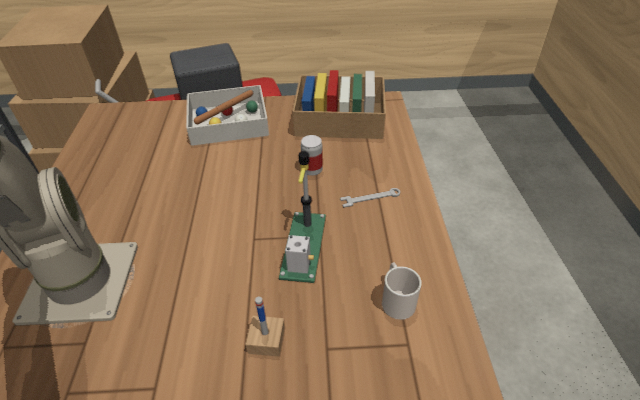

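The top view shows the holder at about (405,248), the cylinder at (347,222) and the knob at (303,208). The side view shows the rod from (259,298) to (266,334).

```bash
cat > h.py <<'E'
from bench import r, eyes
import cv2,numpy as np
from scipy.spatial.transform import Rotation as Ro
def cam(n,s=None):
    c=eyes.calibration(n)
    if n!="wrist": R,t=c["R"],c["t"]
    else:
        T=np.eye(4);T[:3,:3]=Ro.from_quat(s["eef_rot"]).as_matrix();T[:3,3]=s["ee_pos"]
        M=np.linalg.inv(T@c["hand_eye"]);R,t=M[:3,:3],M[:3,3]
    return np.array([[c["fx"],0,c["cx"]],[0,c["fy"],c["cy"]],[0,0,1]]),R,t
def plane(C,u,v,z):
    K,R,t=C;o=-R.T@t;d=R.T@np.linalg.inv(K)@[u,v,1];return o+d*(z-o[2])/d[2]
def tri(C1,p1,C2,p2):
    P=[K@np.c_[R,t] for K,R,t in (C1,C2)]
    X=cv2.triangulatePoints(P[0],P[1],np.float64(p1).reshape(2,1),np.float64(p2).reshape(2,1));return (X[:3]/X[3]).ravel()
def proj(C,X):
    K,R,t=C;p=K@(R@np.asarray(X)+t);return p[:2]/p[2]
E
python3 - <<'E'
from h import *
t,s=cam("top"),cam("side")
print("cyl",plane(t,347,222,.092),plane(s,298,241,.092))
print("holder",plane(t,405,248,.04),"rodtop",tri(t,(411,245),s,(259,299)))
print("knob",tri(t,(303,207),s,(304,156)))
print("mug",plane(t,386,153,.095),"can",plane(t,228,204,.11))
a=cv2.imread("pics/top0.png")[190:270,280:430];b=cv2.imread("pics/side0.png")[140:360,220:340]
a=cv2.resize(a,None,fx=4,fy=4,interpolation=3);b=cv2.resize(b,None,fx=2.7,fy=2.7,interpolation=3)
im=np.zeros((600,800+130,3),np.uint8);im[:320,:600]=a;im[:b.shape[0],600:600+b.shape[1]]=b[:600]
cv2.imwrite("pics/c.png",cv2.resize(im,(800,516)))
E
```

```text
cyl [0.54283445 0.01274931 0.092     ] [0.54731244 0.01811029 0.092     ]
holder [ 0.46805433 -0.18185568  0.04      ] rodtop [ 0.47116908 -0.18108672  0.15079764]
knob [0.5689926  0.14896701 0.24676946]
mug [ 0.77220432 -0.10984039  0.095     ] can [0.58749576 0.39253503 0.11      ]
```

View pics/c.png

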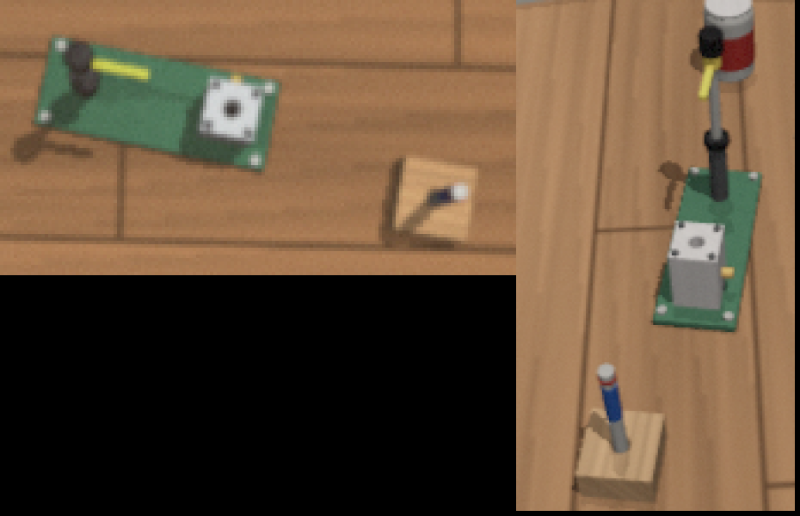

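The crops show the rod nearly upright, the bore clear and the pointer aimed at the cylinder. I'll move above the rod and turn the jaws to lie across the stand.

```bash

python3 -m inch '{"translation":[[0.3,0.5,0.1],[0.62,1,0.1],[0.62,1,0.1]],"rot":[[0,0,0.12],[0,0,0.25],[0,0,0.25]],"jaw":[87,87,87]}' 
python3 -m inch '{"translation":[[0.3,0.5,0],[0.62,1,0],[0.62,1,0]],"rot":[[0,0,0.12],[0,0,0.25],[0,0,0.25]],"jaw":[87,87,87]}' 
python3 -m inch '{"translation":[[0.3,0.5,0],[0.62,1,0],[0.62,1,0]],"rot":[[0,0,0.12],[0,0,0.25],[0,0,0.25]],"jaw":[87,87,87]}' 
python3 -m inch '{"translation":[[0.3,0.5,0],[0.62,1,0],[0.62,1,0],[0.62,1,0],[0.62,1,0]],"rot":[[0,0,0.12],[0,0,0.25],[0,0,0.25],[0,0,0.25],[0,0,0.25]],"jaw":[87,87,87,87,87]}' 
python3 - <<'E'
from h import *
s=r.read_state();im=eyes.camera("wrist");cv2.imwrite("pics/w1.png",im);np.save("w1.npy",s)
m=Ro.from_quat(s["eef_rot"]).as_matrix();print(s["time"],s["ee_pos"],m.round(3),s["joint_positions"].round(2))
E
```

```text
time: 0.4
ee_pos: [0.286, -0.4804, 0.243]
eef_rot: [0.95, 0.311, 0.001, -0.001]
ft_force: [0.0, -1.0, 0.6]
width: 0.0869
time: 0.7
ee_pos: [0.3505, -0.3762, 0.243]
eef_rot: [0.9, 0.437, 0.001, -0.001]
ft_force: [-0.3, 0.4, -0.1]
width: 0.0872
time: 1.0
ee_pos: [0.4147, -0.2718, 0.243]
eef_rot: [0.832, 0.555, 0.001, -0.002]
ft_force: [-0.1, -0.2, -1.7]
width: 0.0871
time: 1.5
ee_pos: [0.4764, -0.1719, 0.2427]
eef_rot: [0.752, 0.659, 0.001, -0.002]
ft_force: [-0.2, -0.6, -1.3]
width: 0.0871
1.5 [ 0.47637412 -0.17194752  0.24268178] [[ 0.132  0.991 -0.002]
 [ 0.991 -0.132  0.004]
 [ 0.003 -0.002 -1.   ]] [ 0.75  0.1  -0.52  1.73  0.05  1.33  0.09]
```

View pics/w1.png

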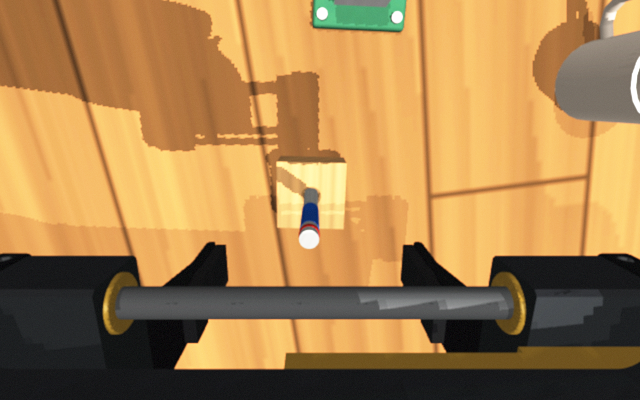

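The wrist view shows the rod top at (309,239), the rod leaving the block at about (311,194), and the jaws open on either side.

```bash
python3 - <<'E'
from h import *
s=np.load("w1.npy",allow_pickle=True).item();C=cam("wrist",s)
print(plane(C,309,239,.16),plane(C,311,192,.04))
c=[(277,161),(346,158),(344,228),(278,228)]
print(np.mean([plane(C,*p,.04) for p in c],0))
im=cv2.imread("pics/w1.png");hsv=cv2.cvtColor(im,cv2.COLOR_BGR2HSV)
b=cv2.inRange(hsv,(105,120,40),(130,255,255));print(cv2.boundingRect(b))
ys,xs=np.where(b);
for y in range(ys.min(),ys.max(),4):
    x=xs[ys==y];print(y,x.min(),x.max())
print(proj(C,[.4714,-.181,.16]))
E
```

```text
[ 0.4712552  -0.18711694  0.16      ] [ 0.4720067  -0.18306528  0.04      ]
[ 0.47183749 -0.18593749  0.04      ]
(301, 203, 17, 23)
203 307 312
207 304 316
211 303 317
215 303 317
219 302 317
223 302 317
[308.00778882 230.92699397]
```

```bash

python3 -m inch '{"translation":[[-0.05,-0.145,-0.2],[-0.05,-0.145,-0.5],[-0.05,-0.145,-0.8],[-0.05,-0.145,-1],[-0.05,-0.145,-1]],"rot":[[0,0,0],[0,0,0],[0,0,0],[0,0,0],[0,0,0]],"jaw":[60,50,50,50,50]}' 
python3 -m inch '{"translation":[[0,0,-0.2],[0,0,-0.36],[0,0,-0.36],[0,0,-0.36],[0,0,-0.36],[0,0,-0.36],[0,0,-0.36],[0,0,-0.36],[0,0,-0.36],[0,0,-0.36],[0,0,-0.36]],"rot":[[0,0,0],[0,0,0],[0,0,0],[0,0,0],[0,0,0],[0,0,0],[0,0,0],[0,0,0],[0,0,0],[0,0,0],[0,0,0]],"jaw":[50,50,50,30,20,10,5,5,5,5,5]}' 45
python3 - <<'E'
from h import *
s=r.read_state();print(s["ee_pos"],s["ft_force"],s["width"])
im=eyes.camera("wrist")
a=eyes.camera("side")[250:370,200:330]
a=cv2.resize(a,(400,369),interpolation=3);o=np.zeros((400,800,3),np.uint8);o[:369,:400]=a;o[:,400:]=cv2.resize(im[100:400,170:470],(400,400));cv2.imwrite("pics/g.png",o)
E
```

```text
time: 2.05
ee_pos: [0.4685, -0.1883, 0.14]
eef_rot: [0.754, 0.657, -0.001, -0.004]
ft_force: [0.9, -0.1, 0.7]
width: 0.0558
time: 3.15
ee_pos: [0.469, -0.1884, 0.1043]
eef_rot: [0.754, 0.657, -0.0, -0.004]
ft_force: [2.4, -0.4, 0.5]
width: 0.0133
[ 0.46896181 -0.18840302  0.10425258] [ 2.38668975 -0.40217951  0.48092099] 0.013340013963381086
```

View pics/g.png

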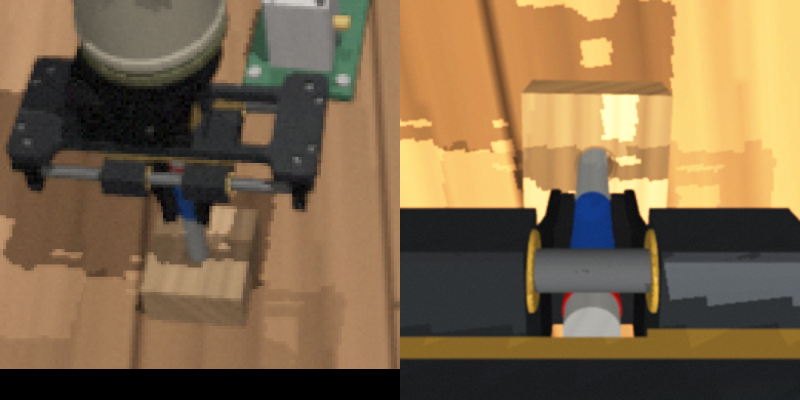

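Rod gripped (width 13.3 mm). With the TCP at z=0.1043, the rod tip is 94.3 mm below it. Next I lift and move to near the cylinder.

```bash

python3 -m inch '{"translation":[[0,0,0.15],[0,0,0.4],[0,0,0.7],[0,0,1],[0,0,1]],"rot":[[0,0,0],[0,0,0],[0,0,0],[0,0,0],[0,0,0]],"jaw":[5,5,5,5,5]}' 45
python3 -m inch '{"translation":[[0.1,0.2,0.1],[0.2,0.5,0.25],[0.37,0.8,0.25],[0.37,1,0.25]],"rot":[[0,0,0],[0,0,0],[0,0,0],[0,0,0]],"jaw":[5,5,5,5]}' 
python3 -m inch '{"translation":[[0.2,0.4,0],[0.37,0.7,0],[0.37,0.9,0],[0.37,0.9,0],[0.37,0.9,0]],"rot":[[0,0,0],[0,0,0],[0,0,0],[0,0,0],[0,0,0]],"jaw":[5,5,5,5,5]}' 
python3 - <<'E'
from h import *
s=r.read_state();im=eyes.camera("wrist");cv2.imwrite("pics/w2.png",im);np.save("w2.npy",s)
m=Ro.from_quat(s["eef_rot"]).as_matrix();print(s["time"],s["ee_pos"],m.round(4),s["ft_force"],s["width"])
sd=eyes.camera("side");tp=eyes.camera("top");cv2.imwrite("pics/s2.png",sd);cv2.imwrite("pics/t2.png",tp)
o=np.zeros((600,800,3),np.uint8);o[:,:500]=cv2.resize(im[:300,195:445],(500,600));o[:600,500:]=cv2.resize(sd[150:350,230:330],(300,600),interpolation=3)
cv2.imwrite("pics/v2.png",o)
E
```

```text
time: 3.75
ee_pos: [0.4703, -0.1887, 0.208]
eef_rot: [0.754, 0.657, 0.0, -0.002]
ft_force: [0.6, 0.2, -1.0]
width: 0.0131
time: 4.15
ee_pos: [0.5079, -0.0861, 0.2325]
eef_rot: [0.753, 0.658, 0.0, -0.002]
ft_force: [-0.3, -0.2, -0.3]
width: 0.013
time: 4.65
ee_pos: [0.5442, 0.0036, 0.2316]
eef_rot: [0.753, 0.658, -0.0, -0.003]
ft_force: [0.3, -0.7, -1.3]
width: 0.0131
4.65 [0.54421912 0.00364821 0.231557  ] [[ 0.1337  0.991  -0.0043]
 [ 0.991  -0.1337  0.0038]
 [ 0.0032 -0.0047 -1.    ]] [ 0.3267483  -0.66178019 -1.25763022] 0.013078235111119763
```

View pics/v2.png

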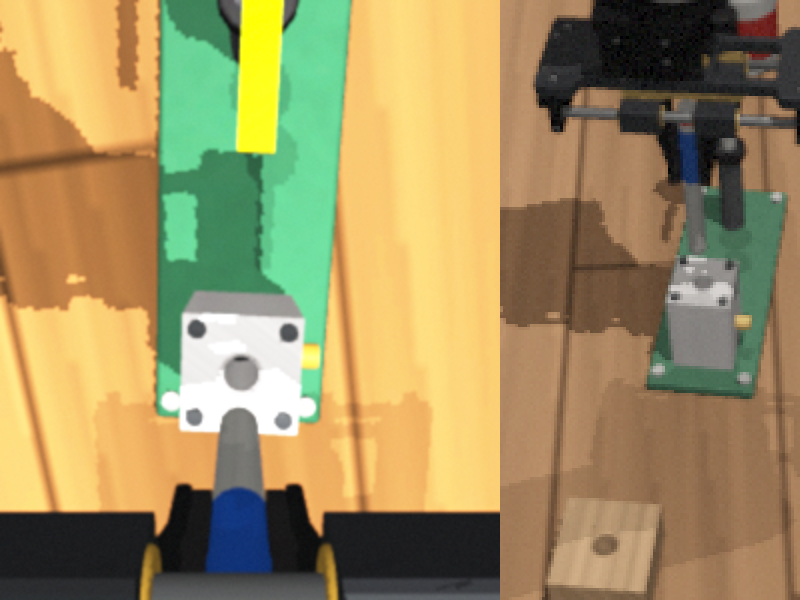

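The wrist view shows the bore at full-frame (315.4,187.4), the mean of the four bolts, and the rod's lower end at about (315,204). The holder is empty.

```bash
python3 - <<'E'
from h import *
s=np.load("w2.npy",allow_pickle=True).item();C=cam("wrist",s);m=Ro.from_quat(s["eef_rot"]).as_matrix()
print("bore",plane(C,315.4,187.4,.092))
tip=s["ee_pos"]+m[:,2]*.0943;print("tip pred",tip,proj(C,tip))
# far edge of tip at radius 6.5 toward +y
print("far edge proj",proj(C,tip+m[:,0]*.0065), "visible ~",(315,204))
g=cv2.cvtColor(cv2.imread("pics/w2.png"),cv2.COLOR_BGR2GRAY)
print(g[192:216,315]);
for y in (206,212,220,228,236): print(y,g[y,298:334])
print(Ro.from_matrix(np.array([[m[0,0],m[0,1],0],[m[1,0],m[1,1],0],[0,0,-1]])@m.T).as_rotvec()/np.radians(60))
E
```

```text
bore [0.54653449 0.01163525 0.092     ]
tip pred [0.54381513 0.00400269 0.13725853] [313.05434145 212.46749327]
far edge proj [313.0345738  203.88112304] visible ~ (315, 204)
[157 154 157 214 252 254 255 255 255 255 255 244 132 121 127 127 127 128
 127 128 130 127 131 129]
206 [255 255 255 255 255 255 255 255 255 244 156 119 122 124 123 124 125 127
 129 125 123 122 164 249 255 255 255 255 255 255 255 255 255 255 255 255]
212 [255 255 255 255 255 255 255 156 110 117 120 125 126 124 124 125 126 130
 130 130 126 126 122 121 115 161 255 255 255 255 255 255 255 255 246 154]
220 [174 175 175 176 177 160 124 115 118 124 125 124 125 124 122 125 128 128
 128 126 126 123 123 120 115 120 138 170 184 184 182 182 184 181 183 184]
228 [177 175 176 176 169 139 110 109 112 114 115 115 115 115 113 119 116 119
 118 119 118 118 115 114 113 109 110 144 178 185 185 184 183 182 183 182]
236 [178 180 177 173 145 112 107 112 113 115 113 114 116 112 114 113 116 117
 119 121 117 118 115 114 112 111 109 112 162 185 186 183 184 184 180 182]
[-3.58967763e-03 -4.09095675e-03 -8.27982742e-17]
```

```bash

python3 -m inch '{"translation":[[0.01,-0.01,-0.15],[0.02,-0.02,-0.32],[0.02,-0.02,-0.33],[0.02,-0.02,-0.33],[0.02,-0.02,-0.33],[0.02,-0.02,-0.33]],"rot":[[-0.004,-0.004,0],[-0.004,-0.004,0],[-0.004,-0.004,0],[-0.004,-0.004,0],[-0.004,-0.004,0],[-0.004,-0.004,0]],"jaw":[5,5,5,5,5,5]}' 
cat > m.py <<'E'
from h import *
import sys
s=r.read_state();im=eyes.camera("wrist");n=sys.argv[1];cv2.imwrite(f"pics/{n}.png",im);np.save(n+".npy",s)
m=Ro.from_quat(s["eef_rot"]).as_matrix();C=cam("wrist",s)
print(s["time"],s["ee_pos"].round(4),m.round(4)[:,2],s["ft_force"].round(2))
tip=s["ee_pos"]+m[:,2]*.0943;print("tip",tip,proj(C,tip),proj(C,tip+m[:,0]*.0065))
cv2.imwrite(f"pics/{n}c.png",cv2.resize(im[100:250,230:400],(680,600),interpolation=3))
E
python3 m.py w3
```

```text
time: 5.4
ee_pos: [0.5469, 0.0003, 0.2]
eef_rot: [0.754, 0.657, 0.001, 0.001]
ft_force: [-0.1, 0.2, -1.0]
width: 0.0128
5.4 [5.469e-01 3.000e-04 2.000e-01] [ 2.3e-03 -8.0e-04 -1.0e+00] [-0.08  0.18 -1.01]
tip [5.47156982e-01 2.49508592e-04 1.05651581e-01] [313.04712087 212.46004123] [313.02733797 203.87356914]
```

View pics/w3c.png

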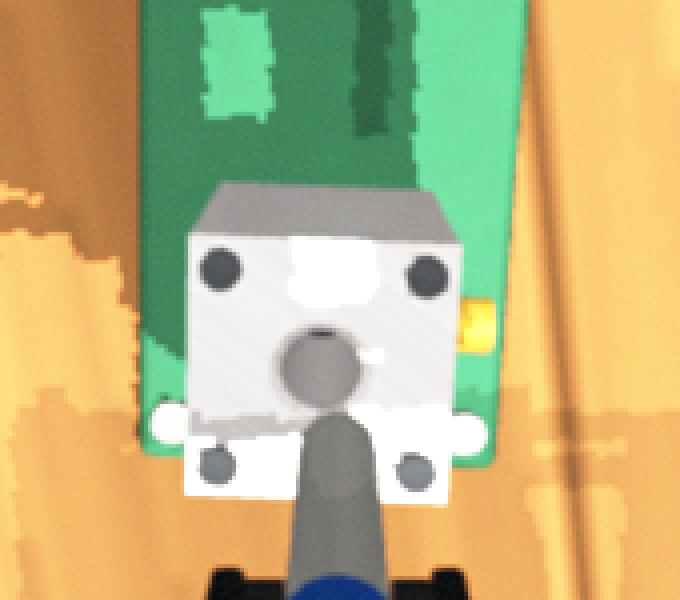

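The crop shows the bore at full-frame (310.2,192.4) and the rod tip centred at column about 314.3, clear of the mouth.

```bash
python3 - <<'E'
from h import *
s=np.load("w3.npy",allow_pickle=True).item();C=cam("wrist",s)
b=plane(C,310.2,192.4,.092);t=plane(C,314.2,212.4,.1057)
print("bore",b,"tip",t,"shift",b-t)
g=cv2.cvtColor(cv2.imread("pics/w3.png"),cv2.COLOR_BGR2GRAY)
print(g[196:212,314]); print(g[209,300:330])
m=Ro.from_quat(s["eef_rot"]).as_matrix();print(m)
E
```

```text
bore [0.54662983 0.01197272 0.092     ] tip [5.47995127e-01 1.93885242e-04 1.05700000e-01] shift [-0.00136529  0.01177883 -0.0137    ]
[152 151 154 152 158 175 178 140 125 128 127 129 129 129 129 130]
[255 255 255 255 255 222 127 121 123 126 127 127 125 126 129 130 130 129
 127 122 121 116 161 255 255 255 255 255 255 255]
[[ 1.36453480e-01  9.90643818e-01  2.29652212e-03]
 [ 9.90646346e-01 -1.36451891e-01 -8.35317261e-04]
 [-5.14137093e-04  2.38902319e-03 -9.99997014e-01]]
```

```bash

python3 -m inch '{"translation":[[-0.005,0.06,0],[-0.011,0.116,0],[-0.011,0.116,0],[-0.011,0.116,0]],"rot":[[0,-0.002,0],[0,-0.002,0],[0,-0.002,0],[0,-0.002,0]],"jaw":[5,5,5,5]}'
python3 - <<'E'
from h import *
s=r.read_state();print(s["ee_pos"],Ro.from_quat(s["eef_rot"]).as_matrix()[:,2],s["ft_force"])
print(1000*(np.array([.5458,.0119])-s["ee_pos"][:2]))
E
```

```text
time: 5.85
ee_pos: [0.5457, 0.0123, 0.1999]
eef_rot: [0.754, 0.657, 0.001, 0.002]
ft_force: [0.5, -0.1, -1.1]
width: 0.013
[0.54574038 0.01231413 0.19988021] [ 4.26414000e-03 -8.95145406e-04 -9.99990508e-01] [ 0.50800569 -0.09818572 -1.10347802]
[ 0.05961956 -0.4141303 ]
```

```bash

python3 -m inch '{"translation":[[0.003,-0.004,-0.03],[0.003,-0.004,-0.06],[0.003,-0.004,-0.1],[0.003,-0.004,-0.12],[0.003,-0.004,-0.12]],"rot":[[0,0.004,0],[0,0.004,0],[0,0.004,0],[0,0.004,0],[0,0.004,0]],"jaw":[5,5,5,5,5]}'
python3 -m inch '{"translation":[[0,0,-0.01],[0,0,-0.02],[0,0,-0.03],[0,0,-0.03]],"rot":[[0,0,0],[0,0,0],[0,0,0],[0,0,0]],"jaw":[5,5,5,5]}'
python3 - <<'E'
from h import *
s=r.read_state();print(s["ee_pos"],Ro.from_quat(s["eef_rot"]).as_matrix()[:,2],s["ft_force"],s["torque"])
E
```

```text
time: 6.35
ee_pos: [0.5458, 0.0118, 0.1874]
eef_rot: [0.754, 0.657, -0.001, 0.0]
ft_force: [0.3, -0.6, -0.7]
width: 0.0133
time: 6.75
ee_pos: [0.5458, 0.0118, 0.1843]
eef_rot: [0.754, 0.657, -0.001, 0.0]
ft_force: [0.3, -0.0, -0.9]
width: 0.0133
[0.54575951 0.01179345 0.18428423] [-7.95653736e-04 -8.38520821e-04 -9.99999332e-01] [ 0.26361127 -0.03785191 -0.92255182] [-0.00418881 -0.08903477  0.01937703]
```

```bash

python3 -m inch '{"translation":[[0,0,-0.015],[0,0,-0.03],[0,0,-0.04],[0,0,-0.04]],"rot":[[0,0,0],[0,0,0],[0,0,0],[0,0,0]],"jaw":[5,5,5,5]}'
python3 -m inch '{"translation":[[0,0,-0.02],[0,0,-0.04],[0,0,-0.06],[0,0,-0.06]],"rot":[[0,0,0],[0,0,0],[0,0,0],[0,0,0]],"jaw":[5,5,5,5]}'
```

```text
time: 7.15
ee_pos: [0.5457, 0.0116, 0.1801]
eef_rot: [0.754, 0.657, -0.001, 0.0]
ft_force: [0.5, -1.3, -1.7]
width: 0.013
time: 7.55
ee_pos: [0.5456, 0.0115, 0.1737]
eef_rot: [0.754, 0.657, -0.001, -0.0]
ft_force: [-0.5, -1.6, -2.5]
width: 0.013
```

```bash

python3 -m inch '{"translation":[[0,-0.004,-0.02],[0,-0.004,-0.04],[0,-0.004,-0.06],[0,-0.004,-0.08],[0,-0.004,-0.1],[0,-0.004,-0.1]],"rot":[[0,0,0],[0,0,0],[0,0,0],[0,0,0],[0,0,0],[0,0,0]],"jaw":[5,5,5,5,5,5]}'
python3 -m inch '{"translation":[[0,0,-0.02],[0,0,-0.04],[0,0,-0.06],[0,0,-0.06]],"rot":[[0,0,0],[0,0,0],[0,0,0],[0,0,0]],"jaw":[5,5,5,5]}'
```

```text
time: 8.15
ee_pos: [0.5454, 0.0112, 0.1633]
eef_rot: [0.754, 0.657, -0.001, -0.0]
ft_force: [0.3, -0.3, -1.3]
width: 0.0131
time: 8.55
ee_pos: [0.5452, 0.0112, 0.157]
eef_rot: [0.754, 0.657, -0.001, -0.0]
ft_force: [1.1, -0.4, -1.9]
width: 0.0131
```

```bash

python3 -m inch '{"translation":[[0.003,0,-0.02],[0.004,0,-0.04],[0.004,0,-0.06],[0.004,0,-0.06]],"rot":[[0,0,0],[0,0,0],[0,0,0],[0,0,0]],"jaw":[5,5,5,5]}'
python3 -m inch '{"translation":[[0,0,-0.02],[0,0,-0.04],[0,0,-0.06],[0,0,-0.06]],"rot":[[0,0,0],[0,0,0],[0,0,0],[0,0,0]],"jaw":[5,5,5,5]}'
```

```text
time: 8.95
ee_pos: [0.5454, 0.0112, 0.1506]
eef_rot: [0.754, 0.657, -0.001, -0.001]
ft_force: [0.0, -0.3, -1.6]
width: 0.0126
time: 9.35
ee_pos: [0.5453, 0.0111, 0.1443]
eef_rot: [0.754, 0.657, -0.002, -0.001]
ft_force: [0.1, -0.6, -1.9]
width: 0.0131
```

```bash

for i in 1 2; do :; done
python3 -m inch '{"translation":[[0,0,-0.02],[0,0,-0.04],[0,0,-0.04]],"rot":[[0,0,0],[0,0,0],[0,0,0]],"jaw":[5,5,5]}'
python3 -m inch '{"translation":[[0,0,-0.02],[0,0,-0.04],[0,0,-0.04]],"rot":[[0,0,0],[0,0,0],[0,0,0]],"jaw":[5,5,5]}'
```

```text
time: 9.65
ee_pos: [0.5452, 0.0111, 0.1399]
eef_rot: [0.754, 0.657, -0.002, -0.001]
ft_force: [1.0, -0.6, -1.1]
width: 0.013
time: 9.95
ee_pos: [0.5451, 0.011, 0.1356]
eef_rot: [0.754, 0.657, -0.002, -0.001]
ft_force: [0.8, -0.7, -1.4]
width: 0.0129
```

```bash

python3 -m inch '{"translation":[[0.002,0.002,-0.02],[0.002,0.002,-0.03],[0.002,0.002,-0.03]],"rot":[[0,0,0],[0,0,0],[0,0,0]],"jaw":[5,5,5]}'
python3 -m inch '{"translation":[[0,0,-0.02],[0,0,-0.03],[0,0,-0.03]],"rot":[[0,0,0],[0,0,0],[0,0,0]],"jaw":[5,5,5]}'
python3 - <<'E'
from h import *
s=r.read_state();print(s["ee_pos"],Ro.from_quat(s["eef_rot"]).as_matrix()[:,2],s["ft_force"],s["torque"])
E
```

```text
time: 10.25
ee_pos: [0.5452, 0.0111, 0.1324]
eef_rot: [0.754, 0.657, -0.002, -0.001]
ft_force: [-0.0, -0.7, -2.5]
width: 0.0131
time: 10.55
ee_pos: [0.5452, 0.011, 0.1293]
eef_rot: [0.754, 0.657, -0.002, -0.001]
ft_force: [0.4, -1.7, -1.5]
width: 0.0128
[0.54518255 0.01104014 0.1292631 ] [-4.27924273e-03 -9.05054006e-04 -9.99990434e-01] [ 0.37611895 -1.71020619 -1.4628733 ] [-0.22251819 -0.25622036  0.00268586]
```

```bash

python3 -m inch '{"translation":[[0,-0.003,-0.02],[0,-0.003,-0.03],[0,-0.003,-0.03]],"rot":[[0,-0.002,0],[0,-0.002,0],[0,-0.002,0]],"jaw":[5,5,5]}'
python3 -m inch '{"translation":[[0,0,-0.02],[0,0,-0.03],[0,0,-0.03]],"rot":[[0,0,0],[0,0,0],[0,0,0]],"jaw":[5,5,5]}'
```

```text
time: 10.85
ee_pos: [0.545, 0.0108, 0.126]
eef_rot: [0.754, 0.657, -0.001, -0.001]
ft_force: [-0.4, -0.1, -1.6]
width: 0.0129
time: 11.15
ee_pos: [0.5453, 0.011, 0.1235]
eef_rot: [0.754, 0.657, -0.001, -0.0]
ft_force: [-0.9, 0.4, 5.2]
width: 0.0136
```

```bash

python3 -m inch '{"translation":[[0,0,-0.01],[0,0,-0.02],[0,0,-0.03],[0,0,-0.03]],"rot":[[0,0,0],[0,0,0],[0,0,0],[0,0,0]],"jaw":[5,5,5,5]}' 60
python3 -m inch '{"translation":[[0,0,-0.01],[0,0,-0.02],[0,0,-0.03],[0,0,-0.03]],"rot":[[0,0,0],[0,0,0],[0,0,0],[0,0,0]],"jaw":[5,5,5,5]}'
```

```text
time: 11.55
ee_pos: [0.5454, 0.011, 0.1209]
eef_rot: [0.754, 0.657, -0.001, -0.0]
ft_force: [-2.6, -0.8, 5.5]
width: 0.0128
time: 11.95
ee_pos: [0.5454, 0.011, 0.1183]
eef_rot: [0.754, 0.657, -0.001, -0.0]
ft_force: [-2.1, -0.4, 5.3]
width: 0.0129
```

```bash

python3 -m inch '{"translation":[[-0.002,0,-0.01],[-0.002,0,-0.02],[-0.002,0,-0.02]],"rot":[[0,0,0],[0,0,0],[0,0,0]],"jaw":[5,5,5]}'
python3 -m inch '{"translation":[[0,0,-0.01],[0,0,-0.015],[0,0,-0.015]],"rot":[[0,0,0],[0,0,0],[0,0,0]],"jaw":[5,5,5]}'
```

```text
time: 12.25
ee_pos: [0.5454, 0.011, 0.1168]
eef_rot: [0.754, 0.657, -0.001, 0.0]
ft_force: [-2.2, -0.4, 5.4]
width: 0.013
time: 12.55
ee_pos: [0.5455, 0.011, 0.1158]
eef_rot: [0.754, 0.657, -0.001, 0.0]
ft_force: [-1.3, 0.5, 6.3]
width: 0.0127
```

```bash

python3 -m inch '{"translation":[[0,0,-0.01],[0,0,-0.016],[0,0,-0.016]],"rot":[[0,0,0],[0,0,0],[0,0,0]],"jaw":[5,5,5]}'
python3 -m inch '{"translation":[[0,0,-0.01],[0,0,-0.016],[0,0,-0.016]],"rot":[[0,0,0],[0,0,0],[0,0,0]],"jaw":[5,5,5]}'
```

```text
time: 12.85
ee_pos: [0.5454, 0.0111, 0.1146]
eef_rot: [0.754, 0.657, -0.001, 0.0]
ft_force: [-2.6, -0.4, 6.2]
width: 0.0131
time: 13.15
ee_pos: [0.5454, 0.0111, 0.1135]
eef_rot: [0.754, 0.657, -0.001, 0.001]
ft_force: [-2.0, -1.1, 6.7]
width: 0.0132
```

```bash

python3 -m inch '{"translation":[[0,0,-0.01],[0,0,-0.015],[0,0,-0.015]],"rot":[[0,0,0],[0,0,0],[0,0,0]],"jaw":[5,5,5]}'
```

```text
time: 13.45
ee_pos: [0.5455, 0.0111, 0.1125]
eef_rot: [0.754, 0.657, -0.001, 0.001]
ft_force: [-1.8, -0.7, 6.7]
width: 0.0128
```

```bash

python3 -m inch '{"translation":[[0,0,-0.01],[0,0,-0.013],[0,0,-0.013]],"rot":[[0,0,0],[0,0,0],[0,0,0]],"jaw":[5,5,5]}'
```

```text
time: 13.75
ee_pos: [0.5456, 0.0111, 0.1123]
eef_rot: [0.754, 0.657, -0.001, 0.001]
ft_force: [-4.7, -1.2, 12.8]
width: 0.0128
```

The stop is solid at TCP z=0.1123. Stiffness is about 12 N/mm, so I'll press to about 20 N and hold.

```bash

python3 -m inch '{"translation":[[-0.003,0,-0.01],[-0.004,0,-0.015],[-0.004,0,-0.017],[-0.004,0,-0.017]],"rot":[[0,0,0],[0,0,0],[0,0,0],[0,0,0]],"jaw":[5,5,5,5]}'
```

```text
time: 14.15
ee_pos: [0.5456, 0.0111, 0.1122]
eef_rot: [0.754, 0.657, -0.001, 0.001]
ft_force: [-5.1, -0.3, 17.0]
width: 0.0129
```

```bash

python3 -m inch '{"translation":[[-0.003,0,-0.015],[-0.004,0,-0.018],[-0.005,0,-0.018],[-0.005,0,-0.018],[-0.005,0,-0.018],[-0.005,0,-0.018],[-0.005,0,-0.018],[-0.005,0,-0.018],[-0.005,0,-0.018],[-0.005,0,-0.018],[-0.005,0,-0.018],[-0.005,0,-0.018],[-0.005,0,-0.018],[-0.005,0,-0.018]],"rot":[[0,0,0],[0,0,0],[0,0,0],[0,0,0],[0,0,0],[0,0,0],[0,0,0],[0,0,0],[0,0,0],[0,0,0],[0,0,0],[0,0,0],[0,0,0],[0,0,0]],"jaw":[5,5,5,5,5,5,5,5,5,5,5,5,5,5]}'
python3 -c "
from bench import r;s=r.read_state();print(s['ee_pos'],s['ft_force'])"
```

```text
time: 15.55
ee_pos: [0.5456, 0.0111, 0.1122]
eef_rot: [0.754, 0.657, -0.001, 0.002]
ft_force: [-5.8, -0.8, 17.6]
width: 0.0129
[0.54562072 0.01109274 0.11222886] [-5.84334127 -0.79316099 17.57243731]
```

```bash

python3 -m inch '{"translation":[[-0.005,0,-0.015],[-0.008,0,-0.02],[-0.01,0,-0.021],[-0.01,0,-0.021],[-0.01,0,-0.021],[-0.01,0,-0.021],[-0.01,0,-0.021],[-0.01,0,-0.021],[-0.01,0,-0.021],[-0.01,0,-0.021],[-0.01,0,-0.021],[-0.01,0,-0.021],[-0.01,0,-0.021],[-0.01,0,-0.021]],"rot":[[0,0,0],[0,0,0],[0,0,0],[0,0,0],[0,0,0],[0,0,0],[0,0,0],[0,0,0],[0,0,0],[0,0,0],[0,0,0],[0,0,0],[0,0,0],[0,0,0]],"jaw":[5,5,5,5,5,5,5,5,5,5,5,5,5,5]}'
python3 -c "
from bench import r;s=r.read_state();print(s['ee_pos'],s['ft_force'])"
```

```text
time: 16.95
ee_pos: [0.5455, 0.0111, 0.1122]
eef_rot: [0.754, 0.657, -0.0, 0.003]
ft_force: [-5.4, -1.8, 19.8]
width: 0.0131
[0.54548926 0.01109949 0.11218895] [-5.41278891 -1.83950935 19.84598175]
```

Pressed with 19.8 N. Now I relax, open the jaws and lift clear.

```bash

python3 -m inch '{"translation":[[0,0,0],[0,0,0],[0,0,0],[0,0,0],[0,0,0],[0,0,0],[0,0,0],[0,0,0]],"rot":[[0,0,0],[0,0,0],[0,0,0],[0,0,0],[0,0,0],[0,0,0],[0,0,0],[0,0,0]],"jaw":[5,5,16,22,30,40,40,40]}'
python3 -m inch '{"translation":[[0,0,0.1],[0,0,0.4],[0,0,0.8],[0,0,1],[0,0,1]],"rot":[[0,0,0],[0,0,0],[0,0,0],[0,0,0],[0,0,0]],"jaw":[40,40,40,40,40]}'
python3 -m inch '{"translation":[[0,0,0.3],[0,0,0.6],[0,0,0.9],[0,0,0.9]],"rot":[[0,0,0],[0,0,0],[0,0,0],[0,0,0]],"jaw":[40,40,40,40]}'
python3 - <<'E'
from h import *
s=r.read_state();im=eyes.camera("wrist");np.save("w4.npy",s);cv2.imwrite("pics/w4.png",im);sd=eyes.camera("side");cv2.imwrite("pics/s4.png",sd);cv2.imwrite("pics/t4.png",eyes.camera("top"))
print(s["time"],s["ee_pos"],s["ft_force"])
o=np.zeros((600,800,3),np.uint8);o[:400,:540]=im[:,50:590];o[:,540:]=cv2.resize(sd[140:300,255:325],(260,600),interpolation=3);cv2.imwrite("pics/v4.png",o)
E
```

```text
time: 17.75
ee_pos: [0.5455, 0.0111, 0.1121]
eef_rot: [0.754, 0.657, -0.0, 0.003]
ft_force: [0.5, 1.1, 0.5]
width: 0.0385
time: 18.25
ee_pos: [0.5471, 0.0115, 0.2162]
eef_rot: [0.754, 0.657, 0.002, 0.005]
ft_force: [-0.6, 0.4, -0.1]
width: 0.0402
time: 18.65
ee_pos: [0.5484, 0.012, 0.31]
eef_rot: [0.754, 0.657, 0.004, 0.007]
ft_force: [0.8, 0.1, 0.4]
width: 0.0401
18.65 [0.54838915 0.01197255 0.31002428] [0.75010665 0.1449569  0.35332273]
```

View pics/v4.png

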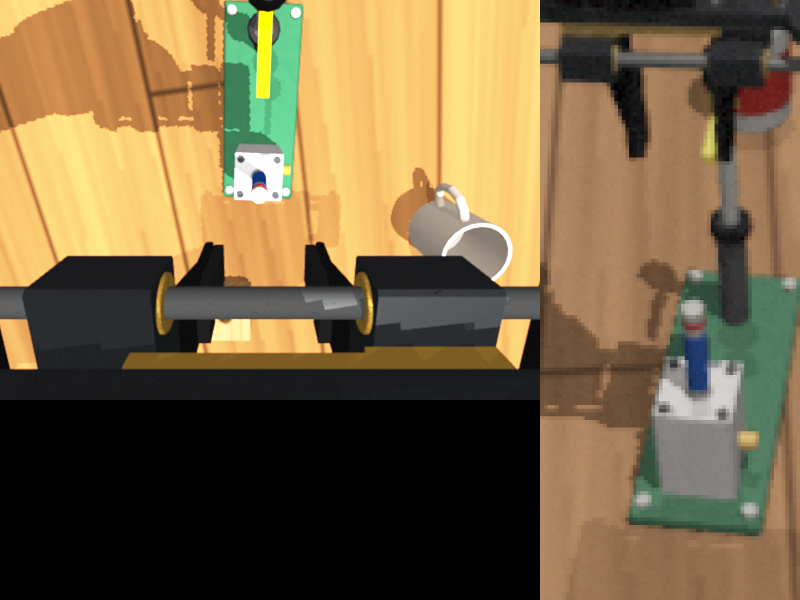

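The rod stands upright and free in the bore, with the blue band and red line visible above it. Next I check the red line's height from the pictures.

```bash
python3 - <<'E'
from h import *
from scipy.optimize import minimize_scalar as ms
s=np.load("w4.npy",allow_pickle=True).item()
for n,f,C,roi in (("side","s4",cam("side"),(285,205,25,45)),("top","t4",cam("top"),(335,205,35,35)),("wrist","w4",cam("wrist",s),(290,160,40,50))):
    im=cv2.imread(f"pics/{f}.png");x,y,w,h=roi;hs=cv2.cvtColor(im[y:y+h,x:x+w],cv2.COLOR_BGR2HSV)
    for nm,m in (("red",cv2.inRange(hs,(0,90,40),(9,255,255))|cv2.inRange(hs,(168,90,40),(180,255,255))),("blue",cv2.inRange(hs,(105,110,30),(130,255,255)))):
        M=cv2.moments(m,True)
        if M["m00"]<3: print(n,nm,"none");continue
        p=np.array([M["m10"]/M["m00"]+x,M["m01"]/M["m00"]+y])
        o=ms(lambda z:np.sum((proj(C,[.5466,.012,z])-p)**2),bounds=(.05,.25),method="bounded")
        print(n,nm,M["m00"],p.round(1),cv2.boundingRect(m),"z",round(o.x,4),"res",round(o.fun**.5,2))
# marker from wrist: pointer
im=cv2.imread("pics/w4.png");hs=cv2.cvtColor(im,cv2.COLOR_BGR2HSV);m=cv2.inRange(hs,(24,150,180),(34,255,255));m[110:]=0
ys,xs=np.where(m);print("ptr tip px",xs[ys>=ys.max()-1].mean(),ys.max())
C=cam("wrist",s);print(plane(C,xs[ys>=ys.max()-1].mean(),ys.max(),.212))
E
```

```text
side red 8.0 [295.8 226.5] (9, 21, 5, 2) z 0.1502 res 0.63
side blue 76.0 [296.8 236.2] (9, 25, 6, 14) z 0.1165 res 0.41
top red none
top blue none
wrist red 35.0 [308.7 185.6] (12, 23, 15, 7) z 0.1326 res 0.13
wrist blue 134.0 [308.9 177.7] (13, 12, 13, 14) z 0.0973 res 0.41
ptr tip px 312.7391304347826 97
[0.56076668 0.09101553 0.212     ]
```

Allowing for the visible front surface, the side view puts the red line at about 0.157. That agrees with the arm's 0.158, so the knob top should end at 0.196, which is TCP z 0.207 while pushing.

```bash

python3 -m inch '{"translation":[[0.04,0.3,0],[0.08,0.6,0],[0.1,0.8,0],[0.1,0.8,0]],"rot":[[0,0,0],[0,0,0],[0,0,0],[0,0,0]],"jaw":[20,0,0,0]}' 20
python3 -m inch '{"translation":[[0.04,0.3,0],[0.1,0.58,0],[0.1,0.58,0],[0.1,0.58,0],[0.1,0.58,0]],"rot":[[0,0,0],[0,0,0],[0,0,0],[0,0,0],[0,0,0]],"jaw":[0,0,0,0,0]}'
python3 - <<'E'
from h import *
s=r.read_state();m=Ro.from_quat(s["eef_rot"]).as_matrix();print(s["ee_pos"],m[:,2],s["ft_force"],s["width"])
print(Ro.align_vectors([[0,0,-1]],[m[:,2]])[0].as_rotvec()/np.radians(60))
im=eyes.camera("wrist");sd=eyes.camera("side");cv2.imwrite("pics/w5.png",im);cv2.imwrite("pics/s5.png",sd);np.save("w5.npy",s)
o=np.zeros((400,800,3),np.uint8);o[:,:500]=im[:,70:570];o[:,500:]=cv2.resize(sd[100:240,250:355],(300,400),interpolation=3);cv2.imwrite("pics/v5.png",o)
E
```

```text
time: 19.2
ee_pos: [0.5558, 0.0948, 0.3038]
eef_rot: [0.752, 0.659, 0.001, 0.003]
ft_force: [-0.0, -0.5, -0.0]
width: 0.0157
time: 19.7
ee_pos: [0.5659, 0.1511, 0.3032]
eef_rot: [0.753, 0.658, 0.0, 0.003]
ft_force: [0.2, 0.3, 0.3]
width: 0.0004
[0.56587812 0.15109368 0.30315172] [ 0.00464345 -0.00519759 -0.99997571] [0.23155103 0.31616685 0.26634862] 0.00040507165193054737
[0.00496337 0.0044342  0.        ]
```

View pics/v5.png

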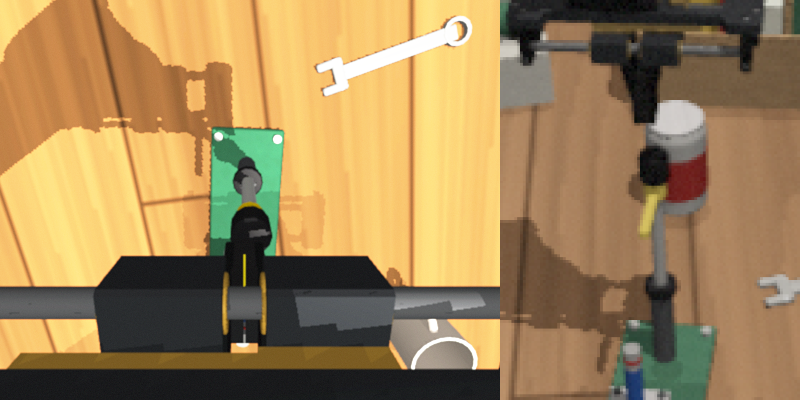

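The wrist view shows the knob top's disc ending at column about 342 and row about 207, just ahead of the closed fingers. I'll compute its centre.

```bash
python3 - <<'E'
from h import *
s=np.load("w5.npy",allow_pickle=True).item();C=cam("wrist",s)
for z in (.243,.253): print(plane(C,319.5,229,z), plane(C,342,229,z))
print(proj(C,[.5685,.150,.25]),proj(C,[.5685+.013,.150,.25]),proj(C,[.5685,.163,.25]))
E
```

```text
[0.57027509 0.15002508 0.243     ] [0.58443439 0.14806572 0.243     ]
[0.57056269 0.15376524 0.253     ] [0.58405422 0.15189829 0.253     ]
[316.88119722 233.3999878 ] [337.82749656 230.68955376] [314.03382998 213.5274387 ]
```

```bash

python3 -m inch '{"translation":[[0.02,0,-0.05],[0.04,0,-0.15],[0.04,0,-0.25],[0.04,0,-0.3],[0.04,0,-0.35],[0.04,0,-0.4],[0.04,0,-0.45],[0.04,0,-0.5],[0.04,0,-0.55],[0.04,0,-0.55]],"rot":[[0.005,0.004,0],[0.005,0.004,0],[0.005,0.004,0],[0.005,0.004,0],[0.005,0.004,0],[0.005,0.004,0],[0.005,0.004,0],[0.005,0.004,0],[0.005,0.004,0],[0.005,0.004,0]],"jaw":[0,0,0,0,0,0,0,0,0,0]}'
```

```text
time: 20.8
ee_pos: [0.5699, 0.1513, 0.2478]
eef_rot: [0.753, 0.658, 0.0, 0.0]
ft_force: [-0.9, 0.4, -0.5]
width: 0.0002
```

```bash

python3 -m inch '{"translation":[[0,0,-0.04],[0,0,-0.08],[0,0,-0.12],[0,0,-0.16]],"rot":[[0,0,0],[0,0,0],[0,0,0],[0,0,0]],"jaw":[0,0,0,0]}'
python3 - <<'E'
from h import *
sd=eyes.camera("side");cv2.imwrite("pics/s6.png",sd)
a=[cv2.imread(f"pics/{n}.png")[120:250,260:340] for n in ("s5","s6")]
cv2.imwrite("pics/v6.png",cv2.resize(np.hstack(a),(738,600),interpolation=3))
E
```

```text
time: 21.2
ee_pos: [0.5702, 0.1514, 0.2317]
eef_rot: [0.753, 0.658, 0.001, 0.0]
ft_force: [-0.0, -0.8, 5.4]
width: 0.0006
```

View pics/v6.png

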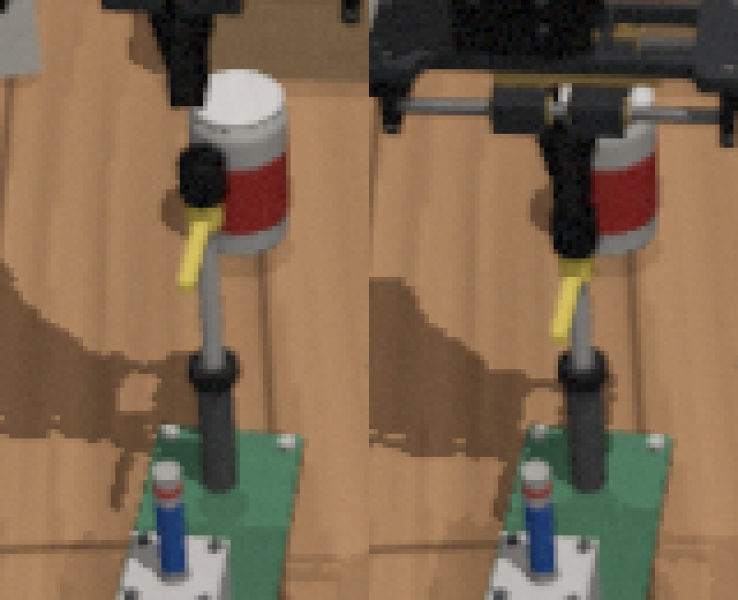

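The slide moves with the push (5.4 N): the pointer has dropped in the picture and the rod is still standing. I'll keep pushing.

```bash

python3 -m inch '{"translation":[[0,0,-0.04],[0,0,-0.08],[0,0,-0.12],[0,0,-0.16],[0,0,-0.2],[0,0,-0.2],[0,0,-0.2]],"rot":[[0,0,0],[0,0,0],[0,0,0],[0,0,0],[0,0,0],[0,0,0],[0,0,0]],"jaw":[0,0,0,0,0,0,0]}'
python3 - <<'E'
from h import *
s=r.read_state();print(s["ee_pos"],s["ft_force"])
def ptr(f):
    im=cv2.imread(f) if isinstance(f,str) else f
    hs=cv2.cvtColor(im,cv2.COLOR_BGR2HSV);m=cv2.inRange(hs,(22,110,110),(34,255,255));m[:,:285]=0;m[:,320:]=0;m[:140]=0;m[240:]=0
    ys,xs=np.where(m);k=ys>=ys.max()-1;return xs[k].mean(),ys.max(),len(ys)
S=cam("side");cv2.imwrite("pics/s7.png",eyes.camera("side"))
for n in ("s4","s5","s6","s7"):
    p=ptr(f"pics/{n}.png")
    # pointer end face bottom edge at y ~ .0912: intersect ray with plane y=.0912
    K,R,t=S;o=-R.T@t;d=R.T@np.linalg.inv(K)@[p[0],p[1]+.7,1];X=o+d*(.0912-o[1])/d[1];print(n,p,X,"mid z",X[2]+.003)
E
```

```text
time: 21.95
ee_pos: [0.5698, 0.1512, 0.2104]
eef_rot: [0.753, 0.658, 0.0, -0.0]
ft_force: [-0.9, 0.0, 0.9]
width: 0.0006
[0.56981129 0.15124912 0.21044371] [-0.86669297  0.02787299  0.88415365]
s4 (np.float64(300.0), np.int64(182), 33) [0.55933293 0.0912     0.21433468] mid z 0.21733468314130022
s5 (np.float64(300.2857142857143), np.int64(182), 85) [0.55999927 0.0912     0.21429449] mid z 0.21729449199825213
s6 (np.float64(301.0), np.int64(193), 79) [0.55995764 0.0912     0.17907876] mid z 0.18207875544884478
s7 (np.float64(301.2857142857143), np.int64(200), 80) [0.55952121 0.0912     0.15583239] mid z 0.15883239080117673
```

```bash

python3 -m inch '{"translation":[[0,0,-0.005],[0,0,-0.01],[0,0,-0.015],[0,0,-0.02],[0,0,-0.02],[0,0,-0.02]],"rot":[[0,0,0],[0,0,0],[0,0,0],[0,0,0],[0,0,0],[0,0,0]],"jaw":[0,0,0,0,0,0]}'
```

```text
time: 22.6
ee_pos: [0.5698, 0.1512, 0.2086]
eef_rot: [0.753, 0.658, 0.0, -0.0]
ft_force: [-1.8, 0.1, 3.6]
width: 0.0005
```

```bash

python3 -m inch '{"translation":[[0,0,-0.005],[0,0,-0.01],[0,0,-0.015],[0,0,-0.017],[0,0,-0.017]],"rot":[[0,0,0],[0,0,0],[0,0,0],[0,0,0],[0,0,0]],"jaw":[0,0,0,0,0]}'
python3 -m inch '{"translation":[[0,0,0.1],[0,0,0.4],[0,0,0.8],[0,0,1],[0,0,1]],"rot":[[0,0,0],[0,0,0],[0,0,0],[0,0,0],[0,0,0]],"jaw":[0,0,0,0,0]}'
python3 -m inch '{"translation":[[0,0.3,0.2],[0,0.6,0.3],[0,0.9,0.3],[0,0.9,0.3]],"rot":[[0,0,0],[0,0,0],[0,0,0],[0,0,0]],"jaw":[0,0,0,0]}'
python3 - <<'E'
from h import *
s=r.read_state();print(s["time"],s["ee_pos"],s["ft_force"])
S=cam("side");K,R,t=S;o=-R.T@t;print("cam",o)
def atY(u,v,y): d=R.T@np.linalg.inv(K)@[u,v,1];return o+d*(y-o[1])/d[1]
im=np.mean([eyes.camera("side") for _ in range(5)],0).astype(np.uint8);cv2.imwrite("pics/s8.png",im)
hs=cv2.cvtColor(im,cv2.COLOR_BGR2HSV)
m=cv2.inRange(hs,(22,110,110),(34,255,255));m[:,:285]=0;m[:,320:]=0;m[:140]=0;m[240:]=0
ys,xs=np.where(m);k=ys>=ys.max()-1;print("ptr",xs[k].mean(),ys.max());X=atY(xs[k].mean(),ys.max()+.7,.0912);print("pointer mid z",X[2]+.003)
x0,y0=285,205;q=hs[y0:y0+45,x0:x0+25];a=cv2.inRange(q,(0,60,40),(10,255,255))|cv2.inRange(q,(165,60,40),(180,255,255));a[:10]=0
w=q[...,1].astype(float)*(a>0);yy,xx=np.mgrid[:45,:25];u,v=(w*xx).sum()/w.sum()+x0,(w*yy).sum()/w.sum()+y0
print("red",u,v,a.astype(bool).sum(),atY(u,v,.012-.006))
cv2.imwrite("pics/v8.png",cv2.resize(im[150:270,255:355],(500,600),interpolation=3))
E
```

```text
time: 23.1
ee_pos: [0.5698, 0.1512, 0.2068]
eef_rot: [0.753, 0.658, 0.0, -0.0]
ft_force: [-1.7, -1.3, 3.2]
width: 0.0008
time: 23.6
ee_pos: [0.5709, 0.152, 0.3106]
eef_rot: [0.753, 0.658, 0.003, 0.001]
ft_force: [-0.0, 0.2, -1.0]
width: 0.0001
time: 24.0
ee_pos: [0.5692, 0.2467, 0.34]
eef_rot: [0.751, 0.661, 0.003, -0.0]
ft_force: [-0.5, 1.1, -0.2]
width: 0.0005
24.0 [0.56922811 0.24670937 0.34000098] [-0.54571689  1.06806505 -0.15549684]
cam [ 0.58307124 -0.70114863  0.9169151 ]
ptr 301.2857142857143 201
pointer mid z 0.15546101356995712
red 295.8399044205496 226.17861409796893 14 [0.54572378 0.006      0.15765282]
```

View pics/v8.png

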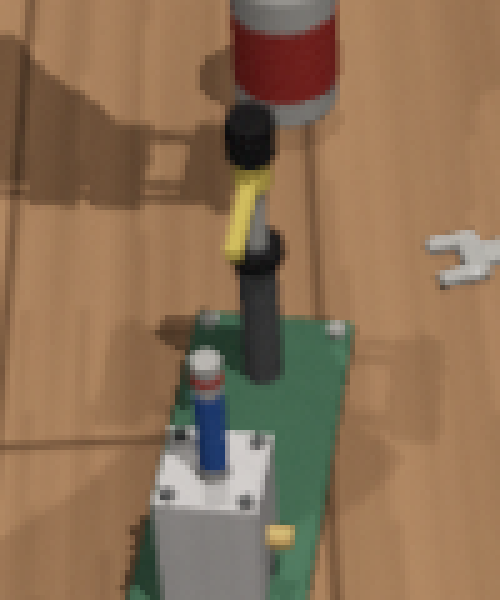

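```bash
python3 - <<'E'
from h import *
K,R,t=cam("side");o=-R.T@t
def atY(u,v,y): d=R.T@np.linalg.inv(K)@[u,v,1];return o+d*(y-o[1])/d[1]
for n in ("s6","s8"):
    im=cv2.imread(f"pics/{n}.png").astype(float);b=(im[...,1]-im[...,0])  # green-blue: yellow
    p=b[185:207,301:303].mean(1);print(n,p.round(0))
    i=p[:].argmax();
    base=p[-3:].mean();top=np.median(np.sort(p)[-5:]);h=(base+top)/2
    j=max(k for k in range(len(p)) if p[k]>h);v=185+j+(p[j]-h)/(p[j]-p[j+1])
    print(v,atY(301.5,v,.0912)[2]+.003)
E
```

```text
s6 [90. 92. 93. 95. 94. 94. 92. 88. 72. 58. 37. 23.  5.  1.  0. -1. -4.  6.
 10. 14. 18. 24.]
194.03252032520325 0.18091725752282717
s8 [48. 51. 50. 47. 56. 63. 72. 78. 82. 82. 90. 90. 94. 94. 94. 82. 72. 35.
 18. 22. 26. 31.]
201.3173515981735 0.15671943577705783
```

```bash
python3 -c "
from bench import r
s=r.read_state();print(s['time'],s['ft_force'],abs(s['joint_vel']).max());print(r.close_job())"
```

```text
24.25 [ 0.79447141 -0.45042834  0.27111254] 0.004400955475065574
the job is handed in; nothing more can be done
None
```

The job is done and handed in at 24.3 s of robot time; no verdict was reported.

- **Rod:** I lifted it out of the block and pushed it blue end up down the bore. The piston met it about 63 mm down and went solid about 74 mm down. I held it there for 1.4 s with the wrist reading about 18 N, then for another 1.4 s rising to 19.8 N. The highest reading at the end of any move was 19.8 N; I did not log the force within moves. During the press there was also a sideways force on the tool of about 5–6 N. I then released the rod, and the last picture shows it standing upright and free in the bore.
- **Marker:** I pushed the knob down with closed fingers and moved the arm away.

| Last check | Red line height | Pointer mid-height |
|---|---|---|
| From the arm | 0.158 m | 0.158 m |
| Side camera | 0.158 m | 0.155–0.157 m |

- **Where the checks disagree:** one camera pixel is about 3 mm here, so the side camera agrees with the arm to within its resolution. An earlier wrist-camera estimate put the red line about 25 mm lower. I discounted it because that view is nearly straight down and a poor measure of height.
- **Mug, can and wrench:** I never worked near them, and they looked undisturbed in the pictures, but I did not measure their positions at the end.

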